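# Turn the clip-jar carousel to the front and hold it

### The job

On the shipping counter, turn the small carousel steadily, without whipping it round, until the jar with the red lid stands in line with the yellow arrow on the stand. Finish with the gripper still closed on that red-lidded jar, holding the tray still: do not let go. Leave the tape roll, the little parcel and the stapler where they are.

Things in the scene. Friction and masses are not known exactly. Their poses are not given: they have to be found in the camera images.
- stand: Fixed black foot of the carousel, bolted down; its place and yaw vary. Origin: at counter height on the upright turning axis; z up. Its own -x is the front: a tab 60 mm wide, 10 mm high, reaches out that way to 195 mm from the axis, past the tray's edge, with a yellow arrow on it (arrowhead towards the tray).
- front_spot (a point): Point on the stand's front line (its -x), 85 mm from the turning axis and 30 mm above the counter, where the centre of the red-lidded jar's foot must come.
- tray (a joint): Angle of the round tray (244 mm across, upper face 30 mm above the counter, 28 mm wide hub post in the middle up to 60 mm) about its upright axis, rad, counter-clockwise from above positive; 0 or any whole turn: red-lidded jar exactly at the arrow. Starts between 0.8 and 5.4. Turns endlessly both ways, no spring or stops; bearing friction about 0.12 N m, so it stays where left.
- red_jar: Jar with red lid and a 20 mm white dot on top, fixed to the tray. Origin: centre of its foot on the tray's upper face, 85 mm from the turning axis; z up. Clear body 48 mm across; lid 52 mm across, from 55 to 80 mm above the origin (top 110 mm above the counter). Three like jars with blue, grey, black lids are fixed on the same circle at quarter turns, about 68 mm free between lids.
- tape_roll: Loose brown tape roll lying flat, 100 mm across, 76 mm hole, 48 mm high; origin centre of its underside. Bystander near the carousel.
- parcel: Loose small cardboard parcel 110 x 80 x 60 mm (x, y, z); origin centre of its underside. Bystander.
- stapler: Loose black desk stapler 130 mm long (its x), 34 mm wide, 49 mm high; origin centre of its underside. Bystander.

How it is judged:
By the outcome, as a careful person would: the job done as asked, in the order asked, and still so for the second after the job is handed in, while the arm keeps its last pose, push and grip.
It also fails if it takes over 40 s, if anything falls off the work surface, if the arm or the gripper's body presses on something with over 40 N, if the wrist force passes 120 N, or if a joint passes its speed limit or range.

### The arm

A 7-joint arm with a two-finger parallel gripper is mounted at the origin on the work surface. World frame = base frame: x ahead of the robot, y to its left, z up, the work surface at z = 0. Lengths are in mm, angles in rad, forces in N, time in s.
With the tool pointing down it reaches from about 400 to 875 mm from the base axis. Payload 4.4 kg.
Tool frame: the origin (TCP) lies at the very end of the fingers, on their centre line; the grasp point (between the pads) lies 19 mm behind it; z points along the fingers, y is the direction in which the jaws open and shut (so a half turn about z gives the same grasp; the last joint's range is limited). The gripper opens to 85 mm and grips with 20 to 120 N. Pads are 22 mm wide; open, the fingers measure 114 mm over their backs; the gripper's body (76 mm by 85 mm) begins 54 mm behind the grasp point. The pads swing forward as they close: fully open they stand 13 mm farther back than shut.
Start: joints at [1.267, 0.628, 0.038, 1.517, -0.027, 0.996, -0.02], TCP at [153.145, -631.716, 231.313] pointing down, gripper open.
Joint ranges: [-3.06, 3.06], [-0.37, 2.12], [-1.25, 1.32], [0.18, 2.47], [-1.1, 4.24], [0.23, 1.98], [-2.94, 2.94]. Speed limits (rad/s): [2.57, 2.57, 3.14, 3.14, 3.14, 3.14, 3.14].

### API

Orientations are given as [roll, pitch, yaw] about the fixed x, y, z axes, in that order (R = Rz(yaw) Ry(pitch) Rx(roll)).
In Python, from cell import ctrl gives the robot as it stands.
- The arm moves only by the shell command python3 -m crank 'ROWS' [OPENING]. ROWS is JSON, a list that holds one entry, the list of rows, each a list of 6 numbers: the shift along the tool's x, y, z in units of 30 mm (1.0 is 30 mm), then the turn, a rotation vector about the tool's x, y, z in units of 6 degrees (1.0 is 6 degrees). In form: [[[tx, ty, tz, rx, ry, rz], ...]]. A call has 1 to 12 rows; each row shifts and turns the pose as measured when the row begins, along the tool's axes as they then stand; what a row does not reach is not made up. A row lasts 1/12 s, in which the tool goes at most 41.7 mm and 7.16 degrees, less where a joint would pass 70% of its speed; a pose out of reach is approached as far as the arm can. A call is refused whole if a number of a shift passes 1 or a number of a turn 1, either way. A call with a gripper value outside its range is refused whole. OPENING is the gripper command: -1 is fully open, 1 is shut, values between are in proportion, set as the call begins (- or left out, the last holds). The fingers move at their own pace and stop on an object; the grip force is fixed at half the most. Time passes only in rows, so rows that do not move let the fingers close. It gives the time, the measured TCP pose, the force and the opening at its end, in the units of the state.
- ctrl.read_state(): the state, without advancing time (a new reading comes with each control period).
- ctrl.get_image(name): name is "scene" or "side" or "wrist"; returns a dict with "color" (480x640x3 uint8, red, green, blue), "depth" (480x640 float32, mm along the optical axis (not along the pixel's ray), 0 where there is no reading), "camera_matrix" (3x3 intrinsics, pixels), "R" (3x3) and "t" (3): a world point X has camera coordinates R X + t. Camera axes: x right, y down, z forward; pixel columns grow to the right and rows downward; lengths in mm; the calibration is good to about 2 mm. The wrist camera is an equidistant fisheye: a pixel r from the principal point sees the ray r / f radians off the axis. A picture is of the moment at which its call begins.
- ctrl.finish_job(): hands the job in, once; it reports no verdict.
Trained networks look in a picture, given as the dict that the camera call returned (one of the last four; its "shot" number tells which), for a name from the list of things; names that differ only in an ending like _2 or _b are one class to them, and where a whole thing is asked for, a point or a joint stands for the part that bears it (a point fixed in the world has none). Each returns a list of dicts, best first, with "conf" (0 to 1); they miss things now and then, are a little off and sometimes report something else, mostly with a low value. They report only what shows in the picture. A call takes as long as a camera call.
- ctrl.search_frame(query, picture): "extent" ([centre column, centre row, width, height] in pixels, round what is visible of it).
The state is a dict: "clock": time; "qpos": joint angles; "qd": joint speeds; "tau": joint torques, N m; "eef_pos": TCP position; "tool_rot": TCP orientation; "force": force on the tool from outside, world axes, zero at the start; "torque": the same for the moment, N m; "width": finger opening in mm.
Only numpy, scipy, OpenCV 4.12 (cv2) and the standard library are available. Lean on these libraries where they do the work, as an engineer would, in place of code of your own. Each camera call takes 0.05 s, during which the arm holds its last target. There are 200 camera calls.

## Working session

There is one attempt and no reset: what is moved stays moved. The work goes in short steps, Python scripts to look and compute and a shell command to move; the robot and the scene stay as the last step left them, time stands still between calls to the robot, and variables do not carry over. Pictures are saved under pics/ and viewed, about 8 in all and at most 12, crops included, and the job is handed in when it is done.

```bash
mkdir -p pics && ls
cat > h.py <<'E'
import numpy as np, cv2
from cell import ctrl
def px2w(p,u,v,d=None,z=None):
    K=p["camera_matrix"];R=np.array(p["R"]);t=np.array(p["t"])
    r=np.array([(u-K[0][2])/K[0][0],(v-K[1][2])/K[1][1],1.])
    c=-R.T@t; w=R.T@r
    s=d if d is not None else (z-c[2])/w[2]
    return c+s*w
def save(p,n): cv2.imwrite("pics/"+n,p["color"][:,:,::-1])
E
python3 - <<'E'
from h import *
np.set_printoptions(precision=1,suppress=True)
s=ctrl.read_state();print(s)
for n in("scene","side"):
    p=ctrl.get_image(n);save(p,n+"0.png")
    print(n,"cam at",-np.array(p["R"]).T@np.array(p["t"]))
    for q in("stand","tray","red_jar","tape_roll","parcel","stapler"):
        for r in ctrl.search_frame(q,p)[:2]:
            u,v,w,h=r["extent"];d=p["depth"][int(min(479,v)),int(min(639,u))]
            print(n,q,round(r["conf"],2),np.array(r["extent"]),px2w(p,u,v,d=d))
E
```

```text
pics
{'clock': 0.0, 'qpos': array([ 1.3,  0.6,  0. ,  1.5, -0. ,  1. , -0. ]), 'qd': array([ 0., -0.,  0., -0.,  0.,  0., -0.]), 'tau': array([ -0. , -56.3,   1.2, -19.3,   0. ,   0. ,   0. ]), 'eef_pos': array([ 153. , -631.1,  230.4]), 'tool_rot': array([-3.1,  0. ,  0.2]), 'force': array([ 0.4, -0.8, -1.1]), 'torque': array([-0.,  0., -0.]), 'width': 85.43703261576019}
scene cam at [1160.8  513.   969.5]
scene stand 0.7 [334.8 255.  117.1 116. ] [563.2  97.6  59.3]
scene red_jar 0.95 [327.5 279.9  26.7  37.2] [650.1 146.  106.2]
scene tape_roll 0.87 [244.8 214.9  40.3  46.6] [ 566.6 -163.9   -2.3]
scene parcel 0.74 [432.9 319.9  76.9  62. ] [564.9 335.9  59.8]
scene stapler 0.59 [278.4 333.4  58.5  59.7] [772.8 130.   49.8]
side cam at [322.  586.1 810.1]
side stand 0.8 [334.1 280.  189.6 148.6] [529.9  66.7  30.6]
side tray 0.59 [313.7 280.1 148.  148.6] [551.6 101.2  60.7]
side red_jar 0.75 [259.9 272.8  33.6  56. ] [619.1 152.  103.4]
side tape_roll 0.67 [356.5 190.9  56.4  50.1] [ 587.4 -172.1   -0.9]
side parcel 0.63 [250.4 412.9  85.4 112.4] [534.2 340.1  59. ]
side stapler 0.89 [201.4 256.8  63.1  76. ] [748.8 129.9  46.2]
```

Run:
```python
import cv2
a=cv2.imread("pics/scene0.png")[150:420,180:500];b=cv2.imread("pics/side0.png")[150:480,150:460]
a=cv2.resize(a,None,fx=1.25,fy=1.25);b=cv2.resize(b,None,fx=1.25,fy=1.25)
h=max(len(a),len(b));P=lambda x:cv2.copyMakeBorder(x,0,h-len(x),0,0,0)
cv2.imwrite("pics/ab.png",cv2.hconcat([P(a),P(b)]))
```

```text
(no output)
```

View pics/ab.png

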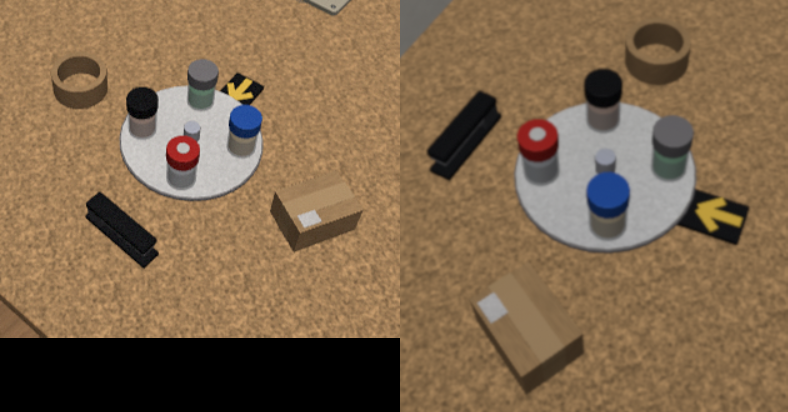

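The picture shows the tray with red, blue, grey and black jars. The arrow tab lies on the robot side, between the grey and blue jars; the stapler is beyond the red jar and the parcel is to the left. Next I'll get exact positions by colour.

```bash
cat > m.py <<'E'
from h import *
np.set_printoptions(precision=1,suppress=True)
def yel(p):
    hsv=cv2.cvtColor(p["color"],cv2.COLOR_RGB2HSV)
    m=cv2.inRange(hsv,(20,150,120),(32,255,255))
    n,l,s,c=cv2.connectedComponentsWithStats(m);i=1+np.argmax(s[1:,4]);return np.argwhere(l==i)[:,::-1],s[i,4]
def lid(p,name):
    hsv=cv2.cvtColor(p["color"],cv2.COLOR_RGB2HSV)
    if name=="red": m=cv2.inRange(hsv,(0,150,60),(8,255,255))|cv2.inRange(hsv,(172,150,60),(180,255,255))
    else: m=cv2.inRange(hsv,(100,150,50),(125,255,255))
    n,l,s,c=cv2.connectedComponentsWithStats(m);i=1+np.argmax(s[1:,4]);return l==i
def cloud(p,mask):
    ij=np.argwhere(mask);return np.array([px2w(p,u,v,d=p["depth"][v,u]) for v,u in ij if p["depth"][v,u]>0])
def topc(P,z0=100,z1=118):  # circle centre of the lid top by min enclosing
    Q=P[(P[:,2]>z0)&(P[:,2]<z1)];c,r=cv2.minEnclosingCircle(Q[:,:2].astype(np.float32));return np.array(c),r,np.median(Q[:,2]),len(Q)
E
python3 - <<'E'
from m import *
for n in("scene","side"):
    p=ctrl.get_image(n)
    y,a=yel(p);Y=np.array([px2w(p,u,v,z=10) for u,v in y]);print(n,"arrow",a,Y.mean(0),np.ptp(Y,axis=0))
    for k in("red","blue"): 
        m=lid(p,k); print(k,m.sum(),topc(cloud(p,m)))
    # white dot
    m=lid(p,"red");h=cv2.morphologyEx(m.astype(np.uint8),cv2.MORPH_CLOSE,np.ones((13,13)))-m
    hsv=cv2.cvtColor(p["color"],cv2.COLOR_RGB2HSV);d=(h>0)&(hsv[:,:,1]<90)
    nn,l,s,c=cv2.connectedComponentsWithStats(d.astype(np.uint8));i=1+np.argmax(s[1:,4]);print("dot",s[i,4],px2w(p,*c[i],z=110))
    # tray disc: depth cloud z 24..36
    vv,uu=np.mgrid[150:440,150:480];mm=np.zeros((480,640),bool);mm[150:440,150:480]=1
    P=cloud(p,mm);Q=P[(abs(P[:,2]-30)<4)&(np.hypot(P[:,0]-560,P[:,1]-100)<150)]
    c,r=cv2.minEnclosingCircle(Q[:,:2].astype(np.float32));print("tray",c,r,len(Q))
    H=P[(abs(P[:,2]-60)<4)&(np.hypot(P[:,0]-563,P[:,1]-98)<30)];print("hub",H.mean(0),len(H))
E
```

```text
scene arrow 214 [399.   78.5  10. ] [56.2 53.   0. ]
red 506 (array([634.4, 129.6]), 25.68602180480957, np.float64(110.73729357366022), 420)
blue 544 (array([519., 164.]), 27.264896392822266, np.float64(110.56343330106995), 448)
dot 72 [632.3 128.3 110. ]
tray (558.8482055664062, 88.63580322265625) 123.45944213867188 4934
hub [558.8  89.6  60.5] 118
side arrow 490 [400.3  79.9  10. ] [59.6 53.3  0. ]
red 699 (array([632. , 130.8]), 26.23382568359375, np.float64(109.76905978861674), 606)
blue 948 (array([516. , 166.4]), 26.295154571533203, np.float64(109.88486605081494), 841)
dot 115 [632.  129.2 110. ]
tray (556.6114501953125, 90.8561019897461) 122.84098052978516 8750
hub [556.1  92.   59.9] 197
```

Axis is about (557.5, 90.5), the red jar (632, 129.5) at 27.5°, and the arrow at 184°. That means turning about +156.6° counter-clockwise. I'll grasp with the jaws tangential (yaw 27.5° → 184°), which keeps the last joint mid-range.

```bash
python3 -m crank '[[[0.6,-0.6,0,0,0,0],[0.85,-0.9,0,0,0,-0.1],[0.85,-0.9,0,0,0,-0.1],[0.85,-0.9,0,0,0,-0.1],[0.85,-0.9,0,0,0,-0.1],[0.85,-0.9,0,0,0,-0.1],[0.85,-0.9,0,0,0,-0.1],[0.85,-0.9,0,0,0,-0.1],[0.85,-0.9,0,0,0,-0.1],[0.85,-0.9,0,0,0,-0.1],[0.85,-0.9,0,0,0,-0.1],[0.85,-0.9,0,0,0,-0.1]]]' -1
cat > go.py <<'E'
import sys
from h import *
from scipy.spatial.transform import Rotation as Ro
s=ctrl.read_state();R=Ro.from_euler("xyz",s["tool_rot"])
g=np.array([float(a) for a in sys.argv[1:4]]);yaw=np.radians(float(sys.argv[4]))
T=Ro.from_euler("xyz",[np.pi,0,yaw])
np.set_printoptions(precision=3,suppress=True)
print("units shift",R.inv().apply(g-s["eef_pos"])/30,"turn",np.degrees((R.inv()*T).as_rotvec())/6,"q",s["qpos"],"pos",s["eef_pos"],"rot",np.degrees(s["tool_rot"]),"F",s["force"],s["torque"],s["clock"],s["width"])
E
python3 go.py 632.3 129.4 180 27.5
```

```text
clock: 1.8
eef_pos: [353.4, -240.3, 228.8]
tool_rot: [3.129, 0.003, 0.34]
force: [0.7, -0.1, -0.5]
width: 85.1
units shift [12.882 -8.532  1.479] turn [ 0.119  0.038 -1.333] q [ 0.544  0.316 -0.028  2.112  0.03   0.706 -0.735] pos [ 353.383 -240.282  228.788] rot [179.272   0.175  19.5  ] F [ 0.739 -0.147 -0.487] [-0.03  -0.04   0.002] 1.8 85.05312483078072
```

```bash
python3 -m crank '[[[0.95,-0.6,0,0,0,-0.1],[0.95,-0.6,0,0,0,-0.1],[0.95,-0.6,0,0,0,-0.1],[0.95,-0.6,0,0,0,-0.1],[0.95,-0.6,0,0,0,-0.1],[0.95,-0.6,0,0,0,-0.1],[0.95,-0.6,0,0,0,-0.1],[0.95,-0.6,0,0,0,-0.1],[0.95,-0.6,0,0,0,-0.1],[0.95,-0.6,0,0,0,-0.1],[0.95,-0.6,0,0,0,-0.1],[0.7,-0.4,0,0,0,-0.1]]]'
python3 go.py 632.3 129.4 180 27.5
```

```text
clock: 2.8
eef_pos: [589.4, 105.4, 228.7]
tool_rot: [3.126, -0.003, 0.476]
force: [-0.2, 0.7, 0.7]
width: 85.2
units shift [ 1.634 -0.082  1.628] turn [ 0.151 -0.024 -0.039] q [-0.164  0.554 -0.108  1.674  0.09   0.912 -1.406] pos [589.39  105.402 228.739] rot [179.092  -0.144  27.266] F [-0.168  0.73   0.662] [ 0.015 -0.03  -0.003] 2.8 85.1937639137605
```

```bash
python3 -m crank '[[[0.8,0,0.3,0.15,0,0],[0.6,0,0.5,0,0,0],[0.3,0,0.6,0,0,0],[0,0,0,0,0,0]]]'
python3 go.py 632.3 129.4 80 27.5
python3 - <<'E'
from m import *
p=ctrl.get_image("wrist");save(p,"w1.png");print(p["camera_matrix"],p["depth"][200:280:40,200:440:40])
r=ctrl.search_frame("red_jar",p);print(r)
# fisheye dot projection: red lid + dot
K=np.array(p["camera_matrix"]);R=np.array(p["R"]);t=np.array(p["t"])
hsv=cv2.cvtColor(p["color"],cv2.COLOR_RGB2HSV)
m=lid(p,"red");ys,xs=np.nonzero(m);print("lid",m.sum(),xs.min(),xs.max(),ys.min(),ys.max())
h=np.zeros(m.shape,np.uint8);cs,_=cv2.findContours(m.astype(np.uint8),0,2);cv2.drawContours(h,cs,-1,1,-1)
d=((h>0)&(hsv[:,:,1]<90)).astype(np.uint8)
n,l,s,c=cv2.connectedComponentsWithStats(d);i=1+np.argmax(s[1:,4])
x=np.array([(c[i][0]-K[0,2])/K[0,0],(c[i][1]-K[1,2])/K[1,1]]);th=np.hypot(*x)
r=np.array([*(np.sin(th)*x/th),np.cos(th)]);C=-R.T@t;w=R.T@r
print("dot px",c[i],s[i,4],"world",C+w*(110-C[2])/w[2],"cam",C)
E
```

```text
clock: 3.13
eef_pos: [639.9, 140.6, 186.7]
tool_rot: [-3.138, -0.011, 0.487]
force: [-0.9, -0.8, -0.4]
width: 85.5
units shift [-0.44   0.224  3.551] turn [-0.032 -0.105  0.069] q [-0.189  0.679 -0.115  1.555  0.085  0.902 -1.414] pos [639.935 140.643 186.7  ] rot [-179.812   -0.632   27.915] F [-0.91  -0.769 -0.416] [0.008 0.024 0.008] 3.1333 85.50704432613534
[[371.6   0.  320.9]
 [  0.  371.6 233.4]
 [  0.    0.    1. ]] [[332.2 333.5 302.9 302.5 302.7 332.8]
 [342.8 312.3 312.  228.3 227.4 311.6]]
[{'extent': [333.9, 252.5, 78.2, 96.3], 'conf': 0.63}]
lid 4102 292 370 217 299
dot px [331.1 264.1] 771 world [633.2 128.5 110. ] cam [699.1 169.7 328.6]
```

View pics/w1.png

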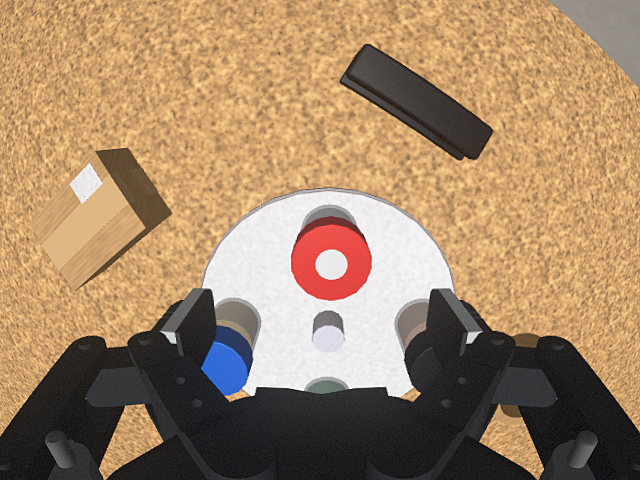

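The wrist view shows the red lid with its dot at (331, 264), free of the fingers on both sides. The dot comes out at (633, 128.5), matching the scene cameras. Descending now.

```bash
python3 -m crank '[[[-0.4,0.2,0.3,0,-0.1,0],[0,0,0.6,0,0,0],[0,0,0.6,0,0,0],[0,0,0,0,0,0]]]'
python3 go.py 632.7 129 79 27.3
```

```text
clock: 3.57
eef_pos: [632.7, 125.8, 149.8]
tool_rot: [3.14, -0.008, 0.483]
force: [-0.4, -0.8, -0.8]
width: 85.4
units shift [ 0.028 -0.098  2.36 ] turn [ 0.014 -0.08   0.066] q [-0.176  0.708 -0.107  1.616  0.095  0.814 -1.41 ] pos [632.743 125.815 149.798] rot [179.913  -0.48   27.695] F [-0.415 -0.771 -0.813] [-0.059  0.032  0.047] 3.5667 85.38337627929904
```

```bash
python3 -m crank '[[[0,-0.1,0.5,0,-0.08,0.05],[0,0,0.6,0,0,0],[0,0,0.5,0,0,0],[0,0,0.5,0,0,0],[0,0,0.2,0,0,0],[0,0,0,0,0,0]]]'
python3 go.py 632.7 129 79 27.3
```

```text
clock: 4.07
eef_pos: [634.3, 127.7, 85.0]
tool_rot: [3.137, -0.008, 0.474]
force: [0.3, 0.1, -0.2]
width: 85.0
units shift [-0.031 -0.064  0.2  ] turn [ 0.047 -0.078 -0.028] q [-0.189  0.794 -0.092  1.651  0.108  0.692 -1.434] pos [634.345 127.729  85.026] rot [179.72   -0.469  27.131] F [ 0.336  0.102 -0.218] [-0.02   0.018  0.04 ] 4.0667 85.04680377755665
```

```bash
python3 -m crank '[[[0,-0.05,0.2,0,-0.05,0],[0,0,0,0,0,0],[0,0,0,0,0,0]]]'
python3 -m crank '[[[0,0,0,0,0,0],[0,0,0,0,0,0],[0,0,0,0,0,0],[0,0,0,0,0,0],[0,0,0,0,0,0],[0,0,0,0,0,0],[0,0,0,0,0,0],[0,0,0,0,0,0]]]' 1
python3 go.py 632.7 129 79 27.3
```

```text
clock: 4.32
eef_pos: [634.9, 129.6, 80.7]
tool_rot: [3.136, -0.005, 0.473]
force: [0.1, -0.1, 0.5]
width: 85.6
clock: 4.98
eef_pos: [636.0, 130.3, 83.1]
tool_rot: [3.136, -0.009, 0.473]
force: [-0.7, 0.5, -0.9]
width: 50.2
units shift [-0.118 -0.012  0.136] turn [ 0.056 -0.083 -0.036] q [-0.194  0.799 -0.091  1.647  0.108  0.691 -1.438] pos [635.967 130.283  83.125] rot [179.665  -0.496  27.088] F [-0.651  0.47  -0.884] [ 0.099  0.085 -0.029] 4.9833 50.242736529357266
```

```bash
cat > turn.py <<'E'
from h import *
s=ctrl.read_state();d=s["eef_pos"][:2]-np.array([557.4,90.6])
a=np.degrees(np.arctan2(d[1],d[0]))%360
print("r %.1f ang %.1f yaw %.1f z %.1f rollpitch %s q7 %.2f q5 %.2f F %s T %s w %.1f t %.2f"%(np.hypot(*d),a,np.degrees(s["tool_rot"][2])%360,s["eef_pos"][2],np.degrees(s["tool_rot"][:2]).round(2),s["qpos"][6],s["qpos"][4],s["force"].round(1),s["torque"].round(2),s["width"],s["clock"]))
E
python3 -m crank '[[[0,-0.04,0,0,0,-0.15],[0,-0.07,0,0,0,-0.25],[-0.002,-0.1,0,0,0,-0.33],[-0.002,-0.1,0,0,0,-0.33],[-0.002,-0.1,0,0,0,-0.33],[-0.002,-0.1,0,0,0,-0.33]]]'; python3 turn.py
```

```text
clock: 5.48
eef_pos: [626.7, 144.9, 83.1]
tool_rot: [3.135, -0.007, 0.668]
force: [-0.2, -0.7, 0.9]
width: 50.1
r 88.0 ang 38.1 yaw 38.3 z 83.1 rollpitch [179.64  -0.42] q7 -1.32 q5 0.16 F [-0.2 -0.7  0.9] T [ 0.22  0.23 -0.12] w 50.1 t 5.48
```

```bash
python3 -m crank '[[[-0.004,-0.12,0,0,0,-0.4],[-0.004,-0.12,0,0,0,-0.4],[-0.004,-0.12,0,0,0,-0.4],[-0.004,-0.12,0,0,0,-0.4],[-0.004,-0.12,0,0,0,-0.4],[-0.004,-0.12,0,0,0,-0.4],[-0.004,-0.12,0,0,0,-0.4],[-0.004,-0.12,0,0,0,-0.4],[-0.004,-0.12,0,0,0,-0.4],[-0.004,-0.12,0,0,0,-0.4],[-0.004,-0.12,0,0,0,-0.4],[-0.004,-0.12,0,0,0,-0.4]]]'; python3 turn.py
```

```text
clock: 6.48
eef_pos: [587.5, 173.5, 83.1]
tool_rot: [3.135, -0.003, 1.222]
force: [-0.1, 0.6, -0.0]
width: 50.5
r 88.2 ang 70.0 yaw 70.0 z 83.1 rollpitch [179.61  -0.19] q7 -0.97 q5 0.33 F [-0.1  0.6 -0. ] T [ 0.16  0.41 -0.13] w 50.5 t 6.48
```

```bash
python3 -m crank '[[[-0.004,-0.12,0,0,0,-0.4],[-0.004,-0.12,0,0,0,-0.4],[-0.004,-0.12,0,0,0,-0.4],[-0.004,-0.12,0,0,0,-0.4],[-0.004,-0.12,0,0,0,-0.4],[-0.004,-0.12,0,0,0,-0.4],[-0.004,-0.12,0,0,0,-0.4],[-0.004,-0.12,0,0,0,-0.4],[-0.004,-0.12,0,0,0,-0.4],[-0.004,-0.12,0,0,0,-0.4],[-0.004,-0.12,0,0,0,-0.4],[-0.004,-0.12,0,0,0,-0.4]]]'; python3 turn.py
```

```text
clock: 7.48
eef_pos: [539.2, 177.2, 83.1]
tool_rot: [3.137, 0.002, 1.776]
force: [-1.4, -1.2, -0.4]
width: 50.2
r 88.5 ang 101.9 yaw 101.7 z 83.1 rollpitch [1.7972e+02 9.0000e-02] q7 -0.63 q5 0.50 F [-1.4 -1.2 -0.4] T [ 0.18  0.13 -0.22] w 50.2 t 7.48
```

```bash
python3 -m crank '[[[-0.004,-0.12,0,0,0,-0.4],[-0.004,-0.12,0,0,0,-0.4],[-0.004,-0.12,0,0,0,-0.4],[-0.004,-0.12,0,0,0,-0.4],[-0.004,-0.12,0,0,0,-0.4],[-0.004,-0.12,0,0,0,-0.4],[-0.004,-0.12,0,0,0,-0.4],[-0.004,-0.12,0,0,0,-0.4],[-0.004,-0.12,0,0,0,-0.4],[-0.004,-0.12,0,0,0,-0.4],[-0.004,-0.12,0,0,0,-0.4],[-0.004,-0.12,0,0,0,-0.4]]]'; python3 turn.py
```

```text
clock: 8.48
eef_pos: [496.5, 155.3, 83.0]
tool_rot: [3.139, 0.004, 2.325]
force: [-1.3, -0.5, -0.3]
width: 50.4
r 88.8 ang 133.3 yaw 133.2 z 83.0 rollpitch [179.85   0.24] q7 -0.25 q5 0.67 F [-1.3 -0.5 -0.3] T [ 0.32  0.08 -0.28] w 50.4 t 8.48
```

```bash
python3 -m crank '[[[-0.006,-0.12,0,0,0,-0.4],[-0.006,-0.12,0,0,0,-0.4],[-0.006,-0.12,0,0,0,-0.4],[-0.006,-0.12,0,0,0,-0.4],[-0.006,-0.12,0,0,0,-0.4],[-0.006,-0.12,0,0,0,-0.4],[-0.006,-0.12,0,0,0,-0.4],[-0.006,-0.12,0,0,0,-0.4],[-0.006,-0.12,0,0,0,-0.4],[-0.006,-0.12,0,0,0,-0.4],[-0.006,-0.11,0,0,0,-0.37],[-0.006,-0.1,0,0,0,-0.33]]]'; python3 turn.py
```

```text
clock: 9.48
eef_pos: [471.9, 115.7, 83.0]
tool_rot: [3.14, 0.005, 2.858]
force: [-1.0, -1.0, -0.4]
width: 50.5
r 89.1 ang 163.7 yaw 163.7 z 83.0 rollpitch [179.89   0.28] q7 0.17 q5 0.83 F [-1.  -1.  -0.4] T [ 0.51  0.29 -0.2 ] w 50.5 t 9.48
```

```bash
python3 -m crank '[[[-0.006,-0.1,0,0,0,-0.33],[-0.006,-0.1,0,0,0,-0.33],[-0.006,-0.1,0,0,0,-0.33],[-0.004,-0.09,0,0,0,-0.3],[-0.004,-0.08,0,0,0,-0.27],[-0.003,-0.07,0,0,0,-0.23],[-0.002,-0.06,0,0,0,-0.2],[-0.001,-0.05,0,0,0,-0.17],[0,-0.03,0,0,0,-0.1],[0,0,0,0,0,0],[0,0,0,0,0,0],[0,0,0,0,0,0]]]'; python3 turn.py
python3 - <<'E'
from m import *
L=[]
for n in("scene","side"):
    p=ctrl.get_image(n);save(p,n+"1.png")
    try:
        y,a=yel(p);Y=np.array([px2w(p,u,v,z=10) for u,v in y]);print(n,"arrow",a,Y.mean(0),np.ptp(Y,axis=0))
    except Exception as e: print(e)
    for k in("red","blue"):
        m=lid(p,k);P=cloud(p,m);print(k,m.sum(),topc(P),P[:,:2].min(0),P[:,:2].max(0))
a=cv2.imread("pics/scene1.png")[150:420,180:500];b=cv2.imread("pics/side1.png")[180:400,240:460]
a=cv2.resize(a,(400,338));b=cv2.resize(b,(400,400));a=cv2.copyMakeBorder(a,0,62,0,0,0)
cv2.imwrite("pics/ab1.png",cv2.hconcat([a,b]))
E
```

```text
clock: 10.48
eef_pos: [468.2, 92.8, 83.0]
tool_rot: [3.14, 0.006, 3.119]
force: [-0.3, -1.5, -0.6]
width: 50.3
r 89.2 ang 178.6 yaw 178.7 z 83.0 rollpitch [179.89   0.34] q7 0.41 q5 0.89 F [-0.3 -1.5 -0.6] T [ 0.43  0.45 -0.11] w 50.3 t 10.48
scene arrow 37 [403.6  96.5  10. ] [25.8 13.7  0. ]
red 383 (array([475.3,  90.7]), 27.469284057617188, np.float64(110.68873607780472), 297) [449.6  66.7] [500.9 118.3]
blue 485 (array([556.9,   5.4]), 25.091625213623047, np.float64(110.5878964964071), 399) [531.9 -19.5] [582.   30.7]
side arrow 502 [400.3  80.   10. ] [60.9 54.   0. ]
red 249 (array([459.1,  90.3]), 24.34048843383789, np.float64(109.50146478714089), 199) [446.3  66. ] [461.6 126.4]
blue 620 (array([553.1,   6.6]), 26.477312088012695, np.float64(109.86289245028763), 505) [497.4 -19.3] [577.  114.7]
```

View pics/ab1.png

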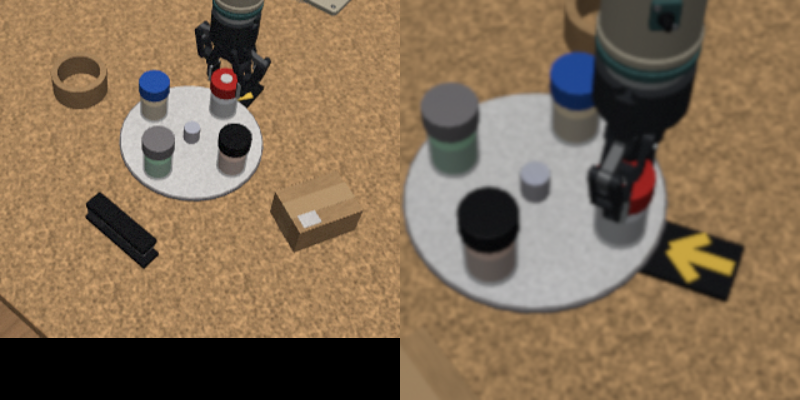

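The red jar is now just short of the arrow (side crop: arrow at (700, 255), jar foot at (620, 230)). The blue lid also gives 178.7° for the red jar, against a target of 184.0°. Adding about 5.3°, gently.

```bash
python3 -m crank '[[[-0.002,-0.04,0,0,0,-0.13],[-0.002,-0.05,0,0,0,-0.17],[-0.002,-0.05,0,0,0,-0.17],[-0.002,-0.05,0,0,0,-0.17],[-0.001,-0.04,0,0,0,-0.13],[0,-0.03,0,0,0,-0.1],[0,0,0,0,0,0],[0,0,0,0,0,0],[0,0,0,0,0,0]]]'; python3 turn.py
python3 - <<'E'
from m import *
for n,z in(("scene",0),("side",0)):
    p=ctrl.get_image(n);save(p,n+"2.png")
    m=lid(p,"blue");P=cloud(p,m);c,r,_,_=topc(P)
    vv=np.zeros((480,640),bool);vv[150:440,150:480]=1
    P=cloud(p,vv);H=P[(abs(P[:,2]-60)<3)&(np.hypot(P[:,0]-557,P[:,1]-91)<18)].mean(0)
    Q=P[(abs(P[:,2]-110)<5)&(np.hypot(P[:,0]-557,P[:,1]-91)<115)]
    print(n,"blue",c,r,"hub",H,"blue-90",np.degrees(np.arctan2(c[1]-H[1],c[0]-H[0]))-90)
    for nm,ang in(("blue",274),("grey",4),("black",94)):
        g=np.array([557.4,90.6])+85*np.array([np.cos(np.radians(ang)),np.sin(np.radians(ang))])
        q=Q[np.hypot(*(Q[:,:2]-g).T)<36];c,r=cv2.minEnclosingCircle(q[:,:2].astype(np.float32)) if len(q) else ((0,0),0)
        print(nm,c,r,len(q),"ang",np.degrees(np.arctan2(c[1]-90.6,c[0]-557.4)))
    y,a=yel(p);Y=np.array([px2w(p,u,v,z=10) for u,v in y]).mean(0);print("arrow",a,Y,np.degrees(np.arctan2(Y[1]-H[1],Y[0]-H[0]))%360)
E
```

```text
clock: 11.33
eef_pos: [468.4, 84.0, 83.0]
tool_rot: [3.14, 0.005, -3.064]
force: [-1.4, -1.1, -0.0]
width: 50.3
r 89.3 ang 184.3 yaw 184.4 z 83.0 rollpitch [179.94   0.31] q7 0.51 q5 0.91 F [-1.4 -1.1 -0. ] T [ 0.48  0.53 -0.13] w 50.3 t 11.33
scene blue [565.4   6.8] 26.171810150146484 hub [558.4  89.9  60.4] blue-90 -175.20676433039654
blue (563.46533203125, 3.844820499420166) 28.04762077331543 394 ang -86.00077623371509
grey (641.7898559570312, 95.67967224121094) 27.153573989868164 477 ang 3.4446443529133393
black (552.6998291015625, 173.60421752929688) 27.610116958618164 458 ang 93.24095187002902
arrow 87 [401.9  89.6  10. ] 180.0983377200134
side blue [561.8   6.4] 26.533506393432617 hub [556.5  91.4  59.8] blue-90 -176.44951444688704
blue (562.6531982421875, 6.356869220733643) 26.78184700012207 612 ang -86.43179368879022
grey (642.4644165039062, 97.70195007324219) 27.275510787963867 674 ang 4.772503793689234
black (550.3521728515625, 175.4368896484375) 27.04709243774414 843 ang 94.74894375002657
arrow 502 [400.3  80.   10. ] 184.18429107072316
```

Run:
```python
import cv2
a=cv2.imread("pics/scene2.png")[150:420,180:500];b=cv2.imread("pics/side2.png")[150:480,150:480]
a=cv2.resize(a,(400,338));b=cv2.resize(b,(400,400));a=cv2.copyMakeBorder(a,0,62,0,0,0)
cv2.imwrite("pics/ab2.png",cv2.hconcat([a,b]))
```

```text
(no output)
```

View pics/ab2.png

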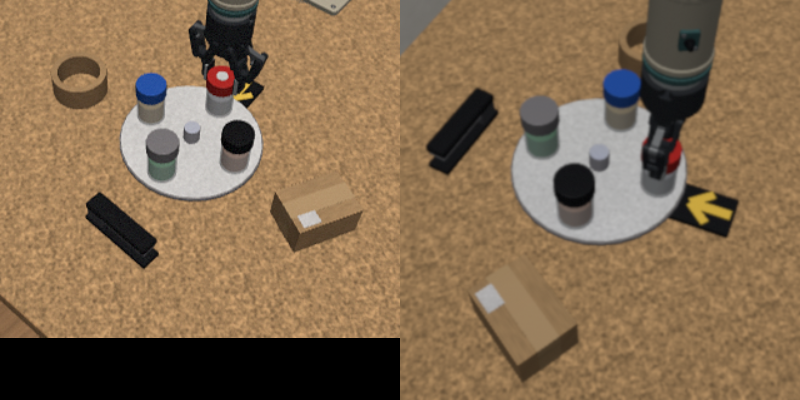

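The red jar (side view, foot at about (658, 185)) sits on the line from the hub to the arrow. The gripper is still closed on its lid, and the tape roll, parcel and stapler look unmoved. Handing in.

```bash
python3 turn.py && python3 -c "
from cell import ctrl
print(ctrl.finish_job())"
```

```text
r 89.3 ang 184.3 yaw 184.4 z 83.0 rollpitch [179.94   0.31] q7 0.51 q5 0.91 F [-0.8 -2.1  0.2] T [ 0.48  0.53 -0.2 ] w 50.4 t 11.43
the job is handed in; nothing more can be done
None
```

The red-lidded jar is in line with the yellow arrow, and the job is handed in with the gripper still closed on its lid. I gripped the lid and turned the tray about 157° counter-clockwise, at roughly 0.55 rad/s at most and slowing at the end. The job took 11.4 s.

**Alignment:** the arm reads the jar at 184.3°. The line between the black and blue lids gives 183.6° from the scene camera and 184.2° from the side camera. The arrow is at about 184.0–184.2°.

**Grip and forces:** the opening is 50.4 mm, on a lid given as 52 mm. The outside force on the tool was about 2 N at each reading.

**Bystanders:** the tape roll, parcel and stapler look unmoved in the last pictures. I did not measure them again.

**Checks that disagreed:**
- The final scene-camera reading of the arrow (180.1°) was mostly hidden by the gripper, so I ignored it. I used the unobstructed side view and the starting pictures instead.
- The grip sits about 3–4 mm farther out than the jar's centre. This did not affect the angle.

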